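# Make the dough sheeter safe and strip its scraper for washing

### The job

The bench dough sheeter has been left switched to run. Make it safe and strip it for washing: turn its rotary switch back to off, the middle position, without going past it into reverse, and only then swing the wire roller guard fully up, lift out the scraper and set it down, not dropped, inside the metal pan. Leave the spray bottle, the bowl and the dough cutter where they are.

Things in the scene. Friction and masses are not known exactly. Their poses are not given: they have to be found in the camera images.
- sheeter: bench dough sheeter, fixed, 365 mm wide, 215 mm deep. Origin under the middle of its roller bay, on the bench; x points to its rear (away from the robot), z up. White drive housing from y = +105 to +220 mm, top at z = 165 mm, with the switch; right cheek y = -105 to -154 mm, as high. Roller tops z = 127 mm, front roller axis x = -5 mm; front rail x = -100 mm, z 100 mm; rear hood from x = +43 mm, z 170 mm
- switch (a joint): angle (rad) of the black rotary switch about its vertical axis: 0 = off (nose straight to the sheeter's rear), +1.05 = run (nose 60 degrees clockwise from off, seen from above), -1.05 = reverse (60 degrees anticlockwise). Spring detents hold it at these three; let go within about 0.4 rad of off it snaps to off. Takes up to about 0.35 N m; stops at +-1.12
- switch_axis (a point): point on the switch's axis at grip height, 199 mm above the bench, 30 mm above the switch plate. The grip is an upright-sided bar 14 mm wide, 66 mm long (30 mm behind the axis, 36 mm ahead to the nose), 12 to 42 mm above the plate; under it a round foot 50 mm across, 12 mm high. The point turns with the switch; its x axis points to the nose
- switch_nose (a point): the pointing end of the switch's bar, 36 mm from the axis at the same height; it has a white line on top leading to it
- guard (a joint): angle (rad) of the wire guard: 0 = closed, lying level over the rollers; grows as its front swings up and to the rear; stop at 1.62. 1.5 is about upright. A stiff hinge holds it wherever it is left; raising it takes about 5 N at the handle
- guard_handle (a point): middle of the guard's round handle bar, 12 mm thick, 130 mm long along the sheeter's y, 163 mm in front of the hinge and 176 mm above the bench when closed. A gap 41 mm deep lies between the bar and the guard's front wire; side arms join them 65 mm either side of this point. The bar moves with the guard
- guard_hinge (a point): middle of the guard's hinge line, which runs along the sheeter's y, 174 mm above the bench; fixed on the sheeter, 45 mm behind its origin
- scraper: loose scraper, about 0.35 kg. Origin mid-underside, y along its length. Steel bar 200 (y) x 30 (x) mm, 12 mm high, thin blade 13 mm more on its +x side; on it an upright white grip rib 14 mm thick (x), 90 mm long (y), centred, 12 to 55 mm above the underside. Under the guard it rests on two seats, underside 100 mm above the bench, parallel to the sheeter; lifts straight up when the guard is up
- pan: loose open oblong metal gastronorm pan, 325 x 176 mm over its rim, 65 mm deep, inside 299 (x) x 152 mm (y), floor 3 mm thick, about 0.85 kg. Origin at the middle of its underside; x along its length
- spray_bottle: bystander: clear spray bottle with white trigger head, 86 mm diameter, 249 mm tall; origin at the middle of its underside
- bowl: bystander: small steel bowl, 140 mm across, 60 mm high; origin at the middle of its underside
- cutter: bystander: dough cutter lying flat, steel blade 120 x 60 mm with a wooden grip 24 x 24 mm along one long edge; origin under it near its middle
Mind the look-alikes: they are no part of the job. Of the things shaped like the scraper, the steel one is meant.

How it is judged (in metres and radians):
On the way, in this order (a step that is already met when the one before it is completed fails the run):
1. the switch rests at off, the guard still closed (value of joint switch between -0.15 and 0.15 rad and value of joint guard below 0.2 rad), for 0.3 s.
2. the guard is swung up (value of joint guard above 1.25 rad), for 0.2 s.
At the end, for the whole second after the job is handed in: the switch is at off (within 0.15 rad), the guard stands up (over 1.25 rad), the scraper lies at rest down inside the pan (its origin less than 30 mm above the pan's underside), the pan stands level, and the bottle, bowl and cutter are within 40 mm of where they were (value of joint switch between -0.15 and 0.15 rad and value of joint guard above 1.25 rad and x of scraper in the frame of pan between -0.12 and 0.12 m and y of scraper in the frame of pan between -0.072 and 0.072 m and z of scraper in the frame of pan below 0.03 m and angle between pan's own z axis and vertical below 0.1 rad and linear speed of scraper below 0.02 m/s and distance of each of spray_bottle, bowl, cutter from where it was at the start of the episode below 0.04 m); the robot touches nothing.
It fails at once if the switch is turned past off into reverse (value of joint switch below -0.55 rad).
It fails at once if the guard is raised while the switch is not at off (value of joint guard above 0.3 rad and (value of joint switch above 0.4 rad or value of joint switch below -0.4 rad)).
It fails at once if the scraper is dropped: it falls freely faster than 0.8 m/s (linear speed of scraper above 0.8 m/s and contact force between the fingers and scraper below 0.1 N).
It fails at once if a bystander is knocked over or away (angle between any of spray_bottle, bowl's own z axis and vertical above 0.5 rad or distance of any of spray_bottle, bowl, cutter from where it was at the start of the episode above 0.06 m).
It also fails if it takes over 61 s, if anything falls off the work surface, if the arm or the gripper's body presses on something with over 40 N, if the wrist force passes 120 N, or if a joint passes its speed limit or range.

### The arm

A 6-joint arm with a two-finger parallel gripper is mounted at the origin on the work surface. World frame = base frame: x ahead of the robot, y to its left, z up, the work surface at z = 0. Lengths are in mm, angles in rad, forces in N, time in s.
With the tool pointing down it reaches from about 350 to 925 mm from the base axis. Payload 6.4 kg.
Tool frame: the origin (TCP) lies on the mounting face of the last link; the fingertips stand 199 mm ahead of it and the grasp point (between the pads) lies 180 mm ahead of it; z points along the fingers, y is the line along which they close (so a half turn about z gives the same grasp; the last joint's range is limited). The gripper opens to 94 mm and grips with 3 to 60 N. Pads are 16 mm wide; open, the fingers measure 119 mm over their backs; the gripper's body (75 mm by 177 mm) begins 78 mm behind the grasp point.
Start: joints at [-0.174, 0.245, 1.558, -0, 1.339, -0.174], TCP at [650.012, 0.004, 404.655] pointing down, gripper open.
Joint ranges: [-3.13, 3.13], [-1.02, 2.26], [0.13, 2.54], [-0.95, 4.09], [0.21, 2.88], [-2.74, 2.74]. Speed limits (rad/s): [2.57, 2.57, 3.14, 3.14, 3.14, 3.14].

### API

Orientations are given as a unit quaternion [w, x, y, z].
In Python, from station import sense, snapshot, get_calibration, finish_job, search_frame, pinpoint gives the robot as it stands. The module is installed in compiled form; this text tells all that it offers.
- The arm moves only by the tool apply_moves, never from a script. Its argument "deltas" is one flat list of numbers, 7 for each row, row after row: the opening, from -1 (shut) to 1 (fully open), so that 0 is half open, then the shift along the tool's x, y, z scaled (see below), then the turn, a rotation vector about the tool's x, y, z scaled (see below). In form: [hand, dx, dy, dz, rx, ry, rz, hand, dx, dy, dz, rx, ry, rz, ...]. A call has 1 to 12 rows; each row is the pose to reach, as a shift and turn from the pose commanded when the call began, along the tool's axes at that moment; what a row does not reach only later rows make up. The controller multiplies each number of a shift by 150 mm and each number of a turn by 30 degrees. A row lasts 1/8 s, in which the tool goes at most 62.5 mm and 10.7 degrees, less where a joint would pass 70% of its speed; a pose out of reach is approached as far as the arm can. A call with a number of a shift or a turn outside -1 to 1 is refused whole. A call with a gripper value outside its range is refused whole. The fingers move at their own pace and stop on an object; "grip_force" is the grip in N (left out, the last holds). Time passes only in rows, so rows that repeat a pose let the fingers close. It gives the time, the measured TCP pose, the force, the opening and the grip force at its end, in the units of the state.
- sense(): the state, without advancing time (a new reading comes with each control period).
- snapshot(name): name is "scene" or "side" or "wrist"; returns (picture, depth): 480x640x3 uint8, red, green, blue; 480x640 float32, mm along the optical axis (not along the pixel's ray), 0 where there is no reading.
- get_calibration(name): a dict with "vfov" (degrees; the focal length in pixels is half the picture's height over the tangent of half this angle, whatever the lens; pixels are square), "cx", "cy" (the principal point, pixels), "eye" and "rotation" of the camera in the world; the wrist camera has in their place "T_tool_cam" (4x4, takes a point from camera to tool coordinates, whose origin is the TCP and whose axes are the flange's). Camera axes: x right, y up, looking along -z (the intrinsics and any distortion apply to the point x, -y, -z); pixel columns grow to the right and rows downward; lengths in mm; the calibration is good to about 2 mm. The wrist camera is an equidistant fisheye: a pixel r from the principal point sees the ray r / f radians off the axis. A picture is of the moment at which its call begins: read the wrist's pose just before it. get_calibration takes no time and is no camera call.
- finish_job(): hands the job in; it is judged then, once.
Trained networks look in the newest picture that a camera, given by its name, has taken for a name from the list of things; names that differ only in an ending like _2 or _b are one class to them, and where a whole thing is asked for, a point or a joint stands for the part that bears it (a point fixed in the world has none). Each returns a list of dicts, best first, with "conf" (0 to 1); they miss things now and then, are a little off and sometimes report something else, mostly with a low value. They report only what shows in the picture. A call takes as long as a camera call. They do not tell look-alikes from the thing itself.
- search_frame(label, camera): "xyz" ([x, y, z] in mm, in world coordinates, good to about 4 mm: the middle of the surface that is visible of it).
- pinpoint(label, camera): "xyz" ([x, y, z] in mm, in world coordinates, good to about 4 mm: a listed point, or the origin of a listed thing).
The state is a dict: "time": time; "joints": joint angles; "joint_velocities": joint speeds; "effort": joint torques, N m; "position": TCP position; "tool_rot": TCP orientation; "wrist_force": force on the tool from outside, world axes, zero at the start; "ft_torque": the same for the moment, N m; "width": finger opening in mm; "gripper_force": force on a finger pad.
Only numpy, scipy, OpenCV 4.12 (cv2) and the standard library are available. Lean on these libraries where they do the work, as an engineer would, in place of code of your own. Each camera call takes 0.05 s, during which the arm holds its last target. There are 200 camera calls.

## Working session

There is one attempt and no reset: what is moved stays moved. The work goes in short steps, Python scripts to look and compute and a tool call to move; the robot and the scene stay as the last step left them, time stands still between calls to the robot, and variables do not carry over. Pictures are saved under pics/ and viewed, at most 10 in all, crops included, and the job is handed in when it is done.

Besides the shell and the picture viewer there is one more tool, called by a JSON object that holds its "name" and its "arguments". apply_moves: Moves the arm, as the interface text tells. Its arguments: {"type":"object","properties":{"deltas":{"type":"array","items":{"type":"number","minimum":-1,"maximum":1}},"grip_force":{"type":"number"}},"required":["deltas"]}

```bash
mkdir -p pics; python3 - <<'E'
from station import *
import cv2
for c in("scene","side"):
    p,d=snapshot(c); cv2.imwrite(f"pics/{c}0.png",p[:,:,::-1])
    for n in["switch_axis","switch_nose","guard_handle","guard_hinge","scraper","pan","sheeter","spray_bottle","bowl","cutter"]:
        print(c,n,[(r["xyz"] if isinstance(r["xyz"],list) else [round(float(v)) for v in r["xyz"]],round(r["conf"],2)) for r in pinpoint(n,c)[:3]])
s=sense();print(s["time"],s["position"],s["tool_rot"],s["width"])
E
```

```text
scene switch_axis [([545.2, 159.2, 199.7], 0.93)]
scene switch_nose [([562.6, 122.6, 202.3], 0.81)]
scene guard_handle [([477.8, -5.8, 178.2], 0.68)]
scene guard_hinge [([638.2, -0.0, 169.6], 0.64)]
scene scraper [([398.6, 335.6, -1.6], 0.89), ([324.3, -111.4, 3.3], 0.77), ([744.1, 354.8, -0.6], 0.61)]
scene pan []
scene sheeter [([591.0, -2.4, 5.0], 0.55), ([523.9, -4.2, 100.4], 0.23)]
scene spray_bottle [([520.9, -546.2, 0.9], 0.88), ([638.5, 3.0, 170.3], 0.58), ([713.8, -333.9, -1.6], 0.51)]
scene bowl [([716.7, -330.3, 0.5], 0.67)]
scene cutter [([355.0, 86.0, 2.8], 0.96)]
side switch_axis [([548.2, 157.6, 195.6], 0.97)]
side switch_nose [([561.5, 128.8, 197.0], 0.95)]
side guard_handle [([476.8, -1.9, 177.0], 0.84), ([545.9, 161.6, 197.2], 0.47), ([524.1, -5.8, 102.1], 0.42)]
side guard_hinge [([642.1, -3.0, 173.7], 0.67)]
side scraper [([840.6, -124.6, -2.2], 0.94), ([327.8, -111.3, -1.4], 0.88), ([741.2, 350.4, 5.0], 0.66)]
side pan [([414.3, -348.8, -0.3], 0.73)]
side sheeter [([593.8, 2.1, 1.5], 0.86), ([716.7, -335.1, -0.4], 0.32)]
side spray_bottle []
side bowl [([716.1, -333.9, -1.4], 0.77), ([595.5, 1.0, -1.4], 0.41)]
side cutter [([357.5, 89.7, -2.1], 0.72)]
1.1 [6.50015959e+02 1.76096089e-02 4.04679570e+02] [ 2.37087779e-05  7.07109525e-01  7.07104037e-01 -9.41572476e-07] 94.06827562258685
```

View pics/scene0.png

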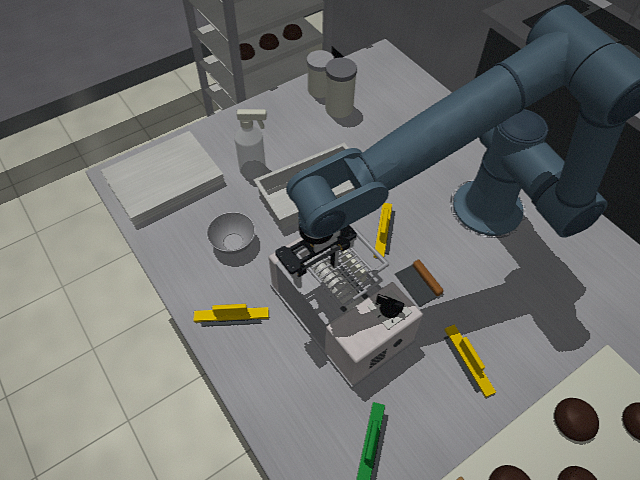

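View pics/side0.png

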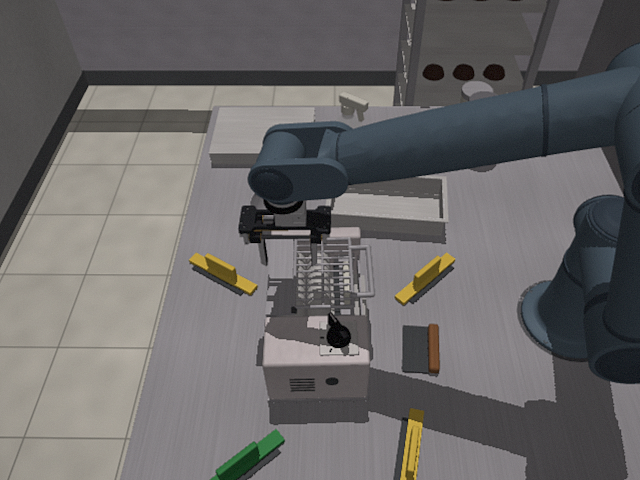

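The sheeter is near (593, 0), nearly square to the base. The switch is at about (546, 158) with its nose to the right, and the pan is at about (414, -349). The green and yellow scrapers are look-alikes. I'll move above the switch now.

{"name": "apply_moves", "arguments": {"deltas": [0.1,1,-0.69,-0.4,0,0,-1,0.1,1,-0.69,-0.4,0,0,-1,0.1,1,-0.69,-0.4,0,0,-1,0.1,1,-0.69,-0.4,0,0,-1,0.1,1,-0.69,-0.4,0,0,-1,0.1,1,-0.69,-0.4,0,0,-1], "grip_force": 40}}

```text
time: 1.85
position: [547.1, 149.0, 463.7]
tool_rot: [-0.001, 0.501, 0.866, -0.0]
wrist_force: [-0.2, -0.3, 0.2]
width: 52.1
gripper_force: 0.0
```

```bash
cat > h.py <<'E'
from station import *
import cv2, numpy as np
from scipy.spatial.transform import Rotation as R
def st():
    s=sense(); q=np.array(s["tool_rot"]); Rm=R.from_quat(q[[1,2,3,0]]).as_matrix()
    return s,np.array(s["position"]),Rm
def show():
    s,p,Rm=st()
    print("t",round(s["time"],2),"p",p.round(1),"tooly",Rm[:,1].round(3),"toolz",Rm[:,2].round(3),"j",np.round(s["joints"],2),"F",np.round(s["wrist_force"],1),"w",round(s["width"],1),"gf",round(float(np.max(s["gripper_force"])),1))
def look(cams,names,save=None):
    for c in cams:
        im,d=snapshot(c)
        if save: cv2.imwrite(f"pics/{save}_{c}.png",im[:,:,::-1])
        for n in names: print(c,n,[(np.round(r["xyz"],1).tolist(),round(r["conf"],2)) for r in pinpoint(n,c)[:3]])
def to(xyz):  # shift in tool units
    s,p,Rm=st(); print("units",(Rm.T@(np.array(xyz)-p)/150).round(3))
E
python3 - <<'E'
from h import *
show(); look(["wrist","scene","side"],["switch_axis","switch_nose"],"sw")
look(["wrist"],["guard_handle","scraper","guard_hinge"])
E
```

```text
t 1.85 p [547.1 149.  463.7] tooly [ 0.867  0.498 -0.001] toolz [-0.001 -0.    -1.   ] j [ 0.07  0.01  1.71 -0.    1.43 -0.46] F [-0.2 -0.3  0.2] w 52.1 gf 0.0
wrist switch_axis [([546.9, 158.0, 198.7], 0.92)]
wrist switch_nose [([563.2, 127.4, 200.8], 0.68)]
scene switch_axis [([544.4, 157.4, 197.9], 0.81), ([716.1, -331.1, 0.9], 0.17)]
scene switch_nose [([562.3, 125.9, 204.2], 0.96)]
side switch_axis [([545.7, 157.2, 195.4], 0.59)]
side switch_nose [([562.3, 130.2, 197.3], 0.74)]
wrist guard_handle []
wrist scraper [([741.1, 350.9, -1.9], 0.96), ([325.7, -114.5, -0.1], 0.94), ([397.2, 336.2, -8.5], 0.59)]
wrist guard_hinge [([638.1, 0.1, 171.5], 0.55)]
```

View pics/sw_wrist.png

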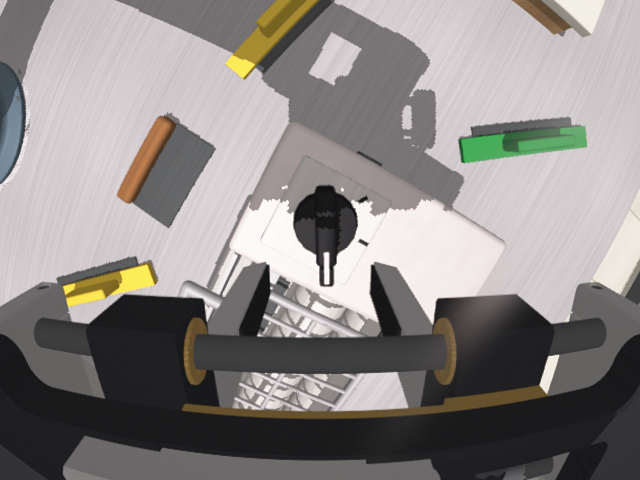

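The bar lines up with the tool x axis, at column 325 in the picture, so the yaw is about 0. Next I descend over it and close.

{"name": "apply_moves", "arguments": {"deltas": [0.1,0.053,0.025,0.3,0,0,0,0.1,0.053,0.025,0.3,0,0,0,0.1,0.053,0.025,0.52,0,0,0,0.1,0.053,0.025,0.52,0,0,0,0.1,0.053,0.025,0.52,0,0,0,-1,0.053,0.025,0.52,0,0,0,-1,0.053,0.025,0.52,0,0,0,-1,0.053,0.025,0.52,0,0,0,-1,0.053,0.025,0.52,0,0,0], "grip_force": 40}}

```text
time: 3.62
position: [545.8, 158.7, 386.8]
tool_rot: [0.0, 0.5, 0.866, 0.0]
wrist_force: [-0.5, -0.2, 0.0]
width: 15.3
gripper_force: 0.0
```

{"name": "apply_moves", "arguments": {"deltas": [-1,0,0,0,0,0,0,-1,0,0,0,0,0,0,-1,0,0,0,0,0,-0.15,-1,0,0,0,0,0,-0.3,-1,0,0,0,0,0,-0.45,-1,0,0,0,0,0,-0.6,-1,0,0,0,0,0,-0.75,-1,0,0,0,0,0,-0.9,-1,0,0,0,0,0,-1,-1,0,0,0,0,0,-1], "grip_force": 40}}

```text
time: 4.88
position: [545.9, 158.9, 386.8]
tool_rot: [0.0, 0.259, 0.966, 0.0]
wrist_force: [-0.1, 0.9, 0.9]
width: 13.4
gripper_force: 40.0
```

{"name": "apply_moves", "arguments": {"deltas": [-1,0,0,0,0,0,-0.15,-1,0,0,0,0,0,-0.3,-1,0,0,0,0,0,-0.45,-1,0,0,0,0,0,-0.6,-1,0,0,0,0,0,-0.75,-1,0,0,0,0,0,-0.9,-1,0,0,0,0,0,-0.95,-1,0,0,0,0,0,-0.95,0,0,0,0,0,0,-0.95,0,0,0,0,0,0,-0.95,0,0,0,0,0,0,-0.95]}}

```text
time: 6.25
position: [545.7, 158.5, 386.5]
tool_rot: [-0.0, 0.013, 1.0, -0.0]
wrist_force: [0.4, 0.1, -0.3]
width: 40.3
gripper_force: 0.0
```

{"name": "apply_moves", "arguments": {"deltas": [0,0,0,-0.25,0,0,0,0,0,0,-0.5,0,0,0,0,0,0,-0.5,0,0,0]}}

```text
time: 6.62
position: [546.3, 158.7, 465.4]
tool_rot: [0.003, 0.013, 1.0, 0.0]
wrist_force: [-0.0, 0.1, -0.7]
width: 46.8
gripper_force: 0.0
```

```bash
python3 - <<'E'
from h import *
show(); look(["wrist","side"],["switch_axis","switch_nose","guard_handle","guard_hinge"],"sw2")
E
```

```text
t 6.62 p [546.3 158.7 465.4] tooly [0.026 1.    0.   ] toolz [ 0.007  0.    -1.   ] j [ 0.08  0.01  1.71 -0.    1.42 -1.46] F [-0.   0.1 -0.7] w 46.8 gf 0.0
wrist switch_axis [([544.4, 159.7, 197.7], 0.95)]
wrist switch_nose [([580.0, 161.0, 203.2], 0.7)]
wrist guard_handle [([480.4, -5.0, 177.8], 0.9)]
wrist guard_hinge []
side switch_axis [([544.4, 157.6, 200.7], 0.63)]
side switch_nose [([580.8, 163.1, 197.5], 0.79)]
side guard_handle [([477.1, 1.1, 177.8], 0.76), ([579.4, 159.6, 199.1], 0.63)]
side guard_hinge [([640.0, -1.6, 174.0], 0.74)]
```

View pics/sw2_wrist.png

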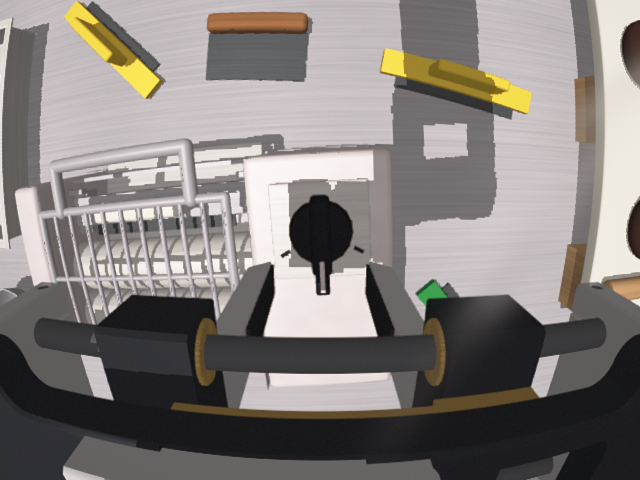

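The switch is at off, with the nose pointing straight down in the picture at (322, 290) toward the sheeter's rear. Next is the guard: back to closing along x and over the handle.

{"name": "apply_moves", "arguments": {"deltas": [-0.25,0.2,-0.4,0,0,0,0.35,-0.25,0.3,-0.8,0,0,0,0.7,-0.25,0.4,-1,0,0,0,1,-0.25,0.4,-1,0,0,0,1]}}

```text
time: 7.62
position: [481.3, 8.9, 461.7]
tool_rot: [0.0, 0.273, 0.962, 0.0]
wrist_force: [-0.8, 1.2, 0.6]
width: 35.2
gripper_force: 0.0
```

{"name": "apply_moves", "arguments": {"deltas": [-0.25,0,0,0,0,0,0.35,-0.25,0,0,0,0,0,0.7,-0.25,0,0,0,0,0,1,-0.25,0,0,0,0,0,1]}}

```text
time: 8.12
position: [482.2, 11.2, 461.6]
tool_rot: [-0.0, 0.509, 0.86, 0.0]
wrist_force: [-0.2, 0.0, 0.3]
width: 35.3
gripper_force: 0.0
```

{"name": "apply_moves", "arguments": {"deltas": [-0.25,0,0,0,0,0,0.35,-0.25,0,0,0,0,0,0.7,-0.25,0,0,0,0,0,0.95,-0.25,0,0,0,0,0,0.95]}}

```text
time: 8.62
position: [482.1, 10.9, 461.6]
tool_rot: [-0.0, 0.705, 0.709, 0.0]
wrist_force: [0.1, 0.0, 0.4]
width: 35.5
gripper_force: 0.0
```

```bash
python3 - <<'E'
from h import *
show(); look(["wrist","scene"],["guard_handle","guard_hinge"],"g1"); to([478,-1,356])
E
```

```text
t 8.62 p [482.1  10.9 461.6] tooly [ 1.     0.005 -0.   ] toolz [-0.  0. -1.] j [-0.21 -0.21  1.91  0.    1.44 -0.22] F [0.1 0.  0.4] w 35.5 gf 0.0
wrist guard_handle [([476.5, -3.4, 177.8], 0.68)]
wrist guard_hinge [([639.0, 0.1, 173.9], 0.75), ([355.4, 87.9, 0.6], 0.19)]
scene guard_handle [([476.3, -4.4, 174.3], 0.94)]
scene guard_hinge [([641.7, 0.6, 169.4], 0.89)]
units [-0.076 -0.026  0.704]
```

{"name": "apply_moves", "arguments": {"deltas": [-0.25,-0.085,-0.033,0.3,0,0,0,-0.25,-0.085,-0.033,0.45,0,0,0,-0.25,-0.085,-0.033,0.7,0,0,0,-0.25,-0.085,-0.033,0.7,0,0,0,-0.25,-0.085,-0.033,0.7,0,0,0,-1,-0.085,-0.033,0.7,0,0,0,-1,-0.085,-0.033,0.7,0,0,0,-1,-0.085,-0.033,0.7,0,0,0,-1,-0.085,-0.033,0.7,0,0,0], "grip_force": 20}}

```text
time: 10.05
position: [477.2, -2.4, 357.5]
tool_rot: [0.001, 0.707, 0.707, 0.001]
wrist_force: [0.7, -0.0, 2.7]
width: 11.3
gripper_force: 20.0
```

{"name": "apply_moves", "arguments": {"deltas": [-1,0,0.005,-0.109,0,0,0,-1,0,0.022,-0.216,0,0,0,-1,0,0.049,-0.321,0,0,0,-1,0,0.086,-0.423,0,0,0,-1,0,0.133,-0.521,0,0,0,-1,0,0.19,-0.614,0,0,0,-1,0,0.256,-0.7,0,0,0,-1,0,0.33,-0.78,0,0,0,-1,0,0.33,-0.78,0,0,0]}}

```text
time: 11.18
position: [526.9, -1.5, 476.2]
tool_rot: [-0.001, 0.707, 0.707, 0.001]
wrist_force: [-4.0, 6.0, 3.8]
width: 11.5
gripper_force: 19.9
```

{"name": "apply_moves", "arguments": {"deltas": [-1,0,0.081,-0.071,0,0,0,-1,0,0.17,-0.135,0,0,0,-1,0,0.264,-0.189,0,0,0,-1,0,0.363,-0.233,0,0,0,-1,0,0.466,-0.267,0,0,0,-1,0,0.572,-0.291,0,0,0,-1,0,0.68,-0.304,0,0,0,-1,0,0.756,-0.307,0,0,0,-1,0,0.756,-0.307,0,0,0]}}

```text
time: 12.3
position: [640.7, -1.7, 522.2]
tool_rot: [0.001, 0.707, 0.707, 0.002]
wrist_force: [1.8, 5.1, 4.4]
width: 11.1
gripper_force: 20.1
```

```bash
python3 - <<'E'
from h import *
show(); look(["scene","side"],["guard_handle","scraper","pan"],"g2")
E
```

```text
t 12.3 p [640.7  -1.7 522.2] tooly [1.    0.001 0.004] toolz [ 0.004  0.001 -1.   ] j [-0.18  0.15  1.45  0.    1.53 -0.18] F [1.8 5.1 4.4] w 11.1 gf 20.1
scene guard_handle [([642.9, -0.8, 338.2], 0.67)]
scene scraper [([323.5, -113.5, 2.0], 0.95), ([525.4, -1.1, 99.6], 0.87), ([741.0, 353.5, -1.5], 0.86)]
scene pan [([413.4, -355.8, -2.4], 0.96)]
side guard_handle [([641.6, 3.3, 337.6], 0.68)]
side scraper [([395.6, 333.6, -1.5], 0.87), ([326.1, -115.7, -0.9], 0.87), ([837.8, -124.4, -0.8], 0.83)]
side pan [([412.0, -353.4, -2.3], 0.78)]
```

View pics/g2_side.png

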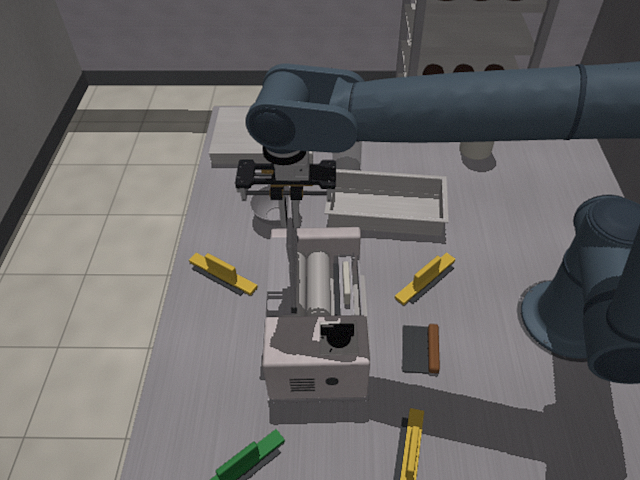

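The guard is upright, with its handle at about (642, 0, 338). The scraper is at about (525, -1, 100), and the pan's long side runs roughly along x. I release, rise and move over the scraper.

{"name": "apply_moves", "arguments": {"deltas": [-0.25,0,0,0,0,0,0,-0.25,0,0,0,0,0,0,-0.25,0,0,-0.2,0,0,0,-0.1,0,0,-0.4,0,0,0,-0.1,0,-0.3,-0.4,0,0,0,-0.1,0,-0.6,-0.4,0,0,0,-0.1,0,-0.77,-0.3,0,0,0,-0.1,0,-0.77,0.1,0,0,0,-0.1,0,-0.77,0.4,0,0,0,-0.1,0,-0.77,0.4,0,0,0]}}

```text
time: 13.95
position: [523.4, -2.5, 455.7]
tool_rot: [-0.003, 0.707, 0.707, -0.003]
wrist_force: [0.7, 0.1, 0.7]
width: 42.3
gripper_force: 0.0
```

```bash
python3 - <<'E'
from h import *
show(); look(["wrist","scene"],["guard_handle","scraper"],"s1"); to([525,-1,325])
# pan rim yaw from scene depth
for c in("scene","side"):
    im,d=snapshot(c); k=get_calibration(c); f=240/np.tan(np.radians(k["vfov"]/2))
    v,u=np.mgrid[:480,:640]; P=np.stack([(u-k["cx"])/f*d,-(v-k["cy"])/f*d,-d],-1)@np.array(k["rotation"]).T+k["eye"]
    m=(d>0)&(abs(P[...,0]-413)<190)&(abs(P[...,1]+354)<125)&(P[...,2]>58)&(P[...,2]<72)
    q=P[m][:,:2].astype(np.float32); r=cv2.minAreaRect(q); print(c,m.sum(),r)
E
```

```text
t 13.95 p [523.4  -2.5 455.7] tooly [ 1.    -0.001 -0.008] toolz [-0.008  0.001 -1.   ] j [-0.22 -0.09  1.82 -0.    1.42 -0.22] F [0.7 0.1 0.7] w 42.3 gf 0.0
wrist guard_handle []
wrist scraper [([527.8, -2.9, 100.4], 0.65), ([841.1, -123.8, 1.4], 0.6), ([325.7, -117.3, -1.1], 0.56)]
scene guard_handle [([642.3, -1.1, 338.7], 0.61)]
scene scraper [([328.5, -111.1, 1.4], 0.93), ([400.4, 336.7, -0.3], 0.83), ([527.3, -3.7, 99.1], 0.77)]
units [ 0.011 -0.002  0.914]Traceback (most recent call last):
  File "<stdin>", line 6, in <module>
ValueError: matmul: Input operand 1 has a mismatch in its core dimension 0, with gufunc signature (n?,k),(k,m?)->(n?,m?) (size 4 is different from 3)
```

View pics/s1_wrist.png

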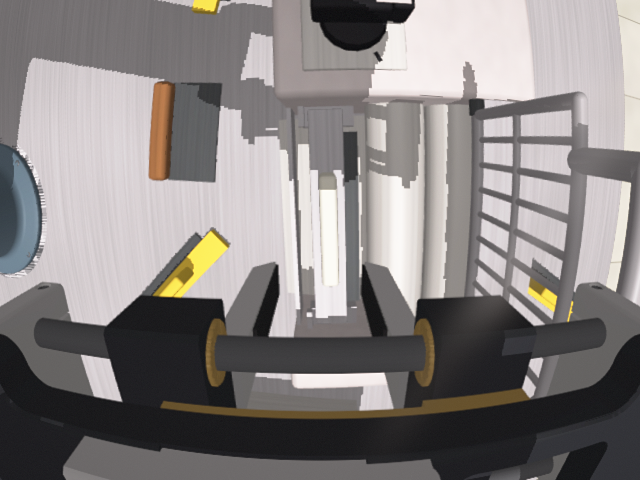

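The steel scraper with its white rib sits in its seats at column 328, square to the tool. Descending.

{"name": "apply_moves", "arguments": {"deltas": [-0.25,0,0.017,0.3,0,0,0,-0.25,0,0.017,0.6,0,0,0,-0.25,0,0.017,0.75,0,0,0,-0.25,0,0.017,0.75,0,0,0,-0.25,0,0.017,0.75,0,0,0]}}

```text
time: 14.92
position: [527.5, -2.5, 349.1]
tool_rot: [0.001, 0.707, 0.707, 0.001]
wrist_force: [-0.4, -0.7, 0.4]
width: 35.4
gripper_force: 0.0
```

```bash
python3 - <<'E'
from h import *
show(); to([526.3,-2,324])
for c in("scene","side"):
    im,d=snapshot(c); k=get_calibration(c); f=240/np.tan(np.radians(k["vfov"]/2))
    v,u=np.mgrid[:480,:640]; P=np.stack([(u-k["cx"])/f*d,-(v-k["cy"])/f*d,-d],-1)
    Rm=np.array(k["rotation"]); Rm=R.from_quat(Rm[[1,2,3,0]]).as_matrix() if Rm.shape==(4,) else Rm
    P=P@Rm.T+k["eye"]
    m=(d>0)&(abs(P[...,0]-413)<190)&(abs(P[...,1]+354)<125)&(P[...,2]>58)&(P[...,2]<72)
    q=P[m][:,:2].astype(np.float32); print(c,m.sum(),cv2.minAreaRect(q))
E
```

```text
t 14.93 p [527.5  -2.5 349.1] tooly [1.    0.    0.003] toolz [ 0.003 -0.001 -1.   ] j [-0.22  0.02  1.92 -0.    1.21 -0.22] F [-0.4 -0.7  0.4] w 35.4 gf 0.0
units [ 0.003 -0.009  0.167]
scene 929 ((415.362548828125, -354.72113037109375), (182.9031219482422, 329.2120056152344), 85.01992797851562)
side 321 ((415.28680419921875, -350.6500549316406), (172.35470581054688, 327.0610656738281), 83.98369598388672)
```

{"name": "apply_moves", "arguments": {"deltas": [-0.25,0,-0.008,0.16,0,0,0,-0.25,0,-0.008,0.16,0,0,0,-1,0,-0.008,0.16,0,0,0,-1,0,-0.008,0.16,0,0,0,-1,0,-0.008,0.16,0,0,0,-1,0,-0.008,0.16,0,0,0], "grip_force": 40}}

```text
time: 15.78
position: [526.3, -2.5, 324.4]
tool_rot: [0.001, 0.707, 0.707, 0.001]
wrist_force: [2.7, 0.1, 2.7]
width: 13.8
gripper_force: 39.9
```

{"name": "apply_moves", "arguments": {"deltas": [-1,0,0,0,0,0,0,-1,0,0,-0.1,0,0,0,-1,0,0,-0.3,0,0,0,-1,0,0,-0.6,0,0,0,-1,0,0,-0.9,0,0,0,-1,0,0,-0.9,0,0,0,-1,0,0,-0.9,0,0,0]}}

```text
time: 16.65
position: [525.0, -2.2, 455.6]
tool_rot: [-0.002, 0.707, 0.707, -0.001]
wrist_force: [-0.6, 0.9, -4.1]
width: 13.7
gripper_force: 40.0
```

```bash
python3 - <<'E'
from h import *
show(); look(["side"],["scraper","guard_handle","switch_nose"],"l1"); to([414.5,-354,400])
E
```

```text
t 16.65 p [525.   -2.2 455.6] tooly [ 1.    -0.    -0.005] toolz [-0.005  0.001 -1.   ] j [-0.22 -0.09  1.82 -0.    1.42 -0.22] F [-0.6  0.9 -4.1] w 13.7 gf 40.0
side scraper [([740.1, 352.3, 2.2], 0.92), ([521.6, -2.1, 230.7], 0.91), ([841.2, -123.6, -1.4], 0.9)]
side guard_handle [([547.3, 158.1, 195.9], 0.52)]
side switch_nose [([576.5, 161.7, 196.4], 0.89)]
units [-2.345 -0.737  0.373]
```

View pics/l1_side.png

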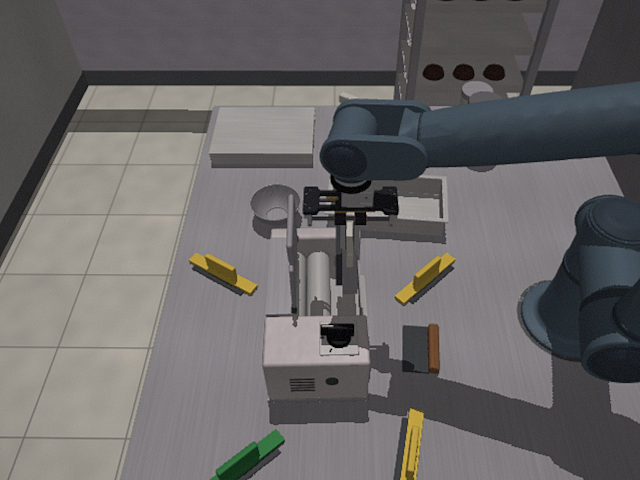

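The scraper is held level and clear of the sheeter, and the guard and switch are unchanged. Carrying it to the pan while turning clockwise.

{"name": "apply_moves", "arguments": {"deltas": [-1,-0.15,-0.05,0,0,0,0.1,-1,-0.35,-0.13,0,0,0,0.3,-1,-0.6,-0.22,0,0,0,0.55,-1,-0.85,-0.31,0,0,0,0.8,-1,-1,-0.37,0,0,0,1]}}

```text
time: 17.48
position: [469.4, -153.7, 457.0]
tool_rot: [-0.001, 0.867, 0.498, -0.001]
wrist_force: [-0.3, 1.0, -4.9]
width: 13.8
gripper_force: 40.0
```

{"name": "apply_moves", "arguments": {"deltas": [-1,-0.2,0.05,0,0,0,0.25,-1,-0.45,0.11,0,0,0,0.5,-1,-0.7,0.18,0,0,0,0.75,-1,-0.94,0.236,0,0,0,1,-1,-0.94,0.236,0,0,0,1]}}

```text
time: 18.1
position: [429.6, -294.0, 456.9]
tool_rot: [-0.001, 0.966, 0.257, -0.001]
wrist_force: [-0.3, -0.1, -4.9]
width: 13.5
gripper_force: 40.0
```

{"name": "apply_moves", "arguments": {"deltas": [-1,-0.1,0.1,0,0,0,0.3,-1,-0.2,0.2,0,0,0,0.6,-1,-0.296,0.306,0,0,0,0.85,-1,-0.296,0.306,0,0,0,1,-1,-0.296,0.306,0,0,0,1]}}

```text
time: 18.73
position: [415.0, -353.6, 457.3]
tool_rot: [-0.001, 1.0, 0.001, -0.0]
wrist_force: [0.2, 0.7, -4.3]
width: 13.7
gripper_force: 40.0
```

```bash
python3 - <<'E'
from h import *
show(); look(["wrist","scene"],["scraper","pan"],"p1"); to([414.5,-354,250])
E
```

```text
t 18.73 p [ 415.  -353.6  457.3] tooly [ 0.002 -1.    -0.002] toolz [-0.001  0.002 -1.   ] j [-0.91 -0.04  1.77  0.    1.41  0.65] F [ 0.2  0.7 -4.3] w 13.7 gf 40.0
wrist scraper [([325.1, -114.4, 1.1], 0.79), ([413.6, -352.6, 234.5], 0.73)]
wrist pan []
scene scraper [([741.1, 356.2, -0.9], 0.92), ([323.9, -112.9, 2.7], 0.8), ([400.5, 335.6, 2.8], 0.61)]
scene pan [([414.0, -352.3, -0.8], 0.79)]
units [-0.003  0.002  1.387]
```

View pics/p1_wrist.png

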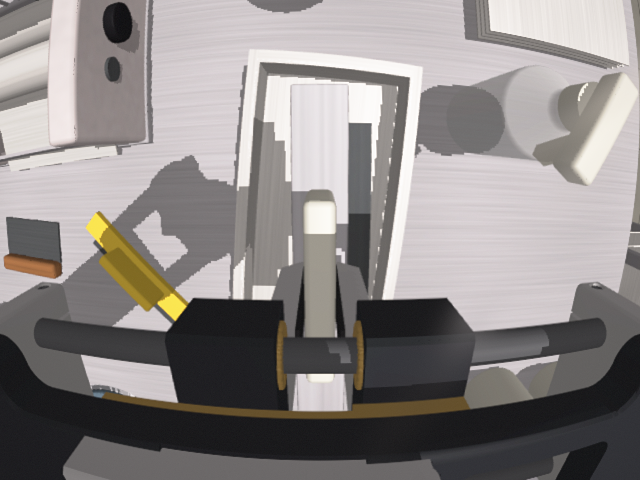

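The scraper hangs over the pan, pointing along it. I add 5° of turn and descend.

{"name": "apply_moves", "arguments": {"deltas": [-1,0,-0.04,0.2,0,0,0.17,-1,0,-0.04,0.5,0,0,0.17,-1,0,-0.04,0.8,0,0,0.17,-1,0,-0.04,1,0,0,0.17,-1,0,-0.04,1,0,0,0.17,-1,0,-0.04,1,0,0,0.17]}}

```text
time: 19.77
position: [415.3, -348.6, 309.9]
tool_rot: [0.001, 0.999, -0.044, 0.001]
wrist_force: [0.1, 0.0, -3.5]
width: 13.7
gripper_force: 40.0
```

{"name": "apply_moves", "arguments": {"deltas": [-1,0,0,0.15,0,0,0,-1,0,0,0.3,0,0,0,-1,0,0,0.4,0,0,0,-1,0,0,0.46,0,0,0,-1,0,0,0.48,0,0,0,-1,0,0,0.5,0,0,0,-1,0,0,0.5,0,0,0]}}

```text
time: 20.65
position: [414.9, -348.3, 233.5]
tool_rot: [0.0, 0.999, -0.044, 0.0]
wrist_force: [0.4, -0.2, -5.1]
width: 13.9
gripper_force: 40.0
```

{"name": "apply_moves", "arguments": {"deltas": [-1,0,0,0.015,0,0,0,-1,0,0,0.025,0,0,0,-1,0,0,0.032,0,0,0,-1,0,0,0.037,0,0,0,-1,0,0,0.037,0,0,0]}}

```text
time: 21.28
position: [414.8, -348.1, 227.6]
tool_rot: [-0.0, 0.999, -0.044, -0.0]
wrist_force: [0.1, 0.0, -4.6]
width: 14.2
gripper_force: 40.0
```

{"name": "apply_moves", "arguments": {"deltas": [-1,0,0,0.007,0,0,0,-1,0,0,0.014,0,0,0,-1,0,0,0.014,0,0,0]}}

```text
time: 21.65
position: [415.1, -348.5, 227.4]
tool_rot: [-0.0, 0.999, -0.044, -0.0]
wrist_force: [-5.3, 3.6, 9.4]
width: 13.6
gripper_force: 40.0
```

Contact: the scraper rests on the pan floor. I release and withdraw.

{"name": "apply_moves", "arguments": {"deltas": [-0.6,0,0,0.005,0,0,0,-0.25,0,0,0.005,0,0,0,-0.25,0,0,0,0,0,0,-0.25,0,0,-0.1,0,0,0,-0.25,0,0,-0.3,0,0,0,-0.25,0,0,-0.6,0,0,0,-0.25,0,0,-1,0,0,0,-0.25,0,0,-1,0,0,0,-0.25,0,0,-1,0,0,0]}}

```text
time: 22.78
position: [414.7, -347.9, 375.8]
tool_rot: [0.0, 0.999, -0.044, 0.0]
wrist_force: [0.9, 1.2, -0.6]
width: 35.2
gripper_force: 0.0
```

```bash
python3 - <<'E'
from h import *
show(); look(["wrist","scene","side"],["scraper","pan","switch_axis","switch_nose","guard_handle","bowl","cutter","spray_bottle"],"e")
E
```

```text
t 22.77 p [ 414.7 -347.9  375.8] tooly [-0.089 -0.996  0.   ] toolz [ 0. -0. -1.] j [-0.91  0.02  1.86 -0.    1.26  0.75] F [ 0.9  1.2 -0.6] w 35.2 gf 0.0
wrist scraper [([418.6, -348.3, 3.2], 0.56), ([327.2, -114.1, -2.0], 0.55)]
wrist pan []
wrist switch_axis []
wrist switch_nose []
wrist guard_handle []
wrist bowl [([415.1, -350.1, 5.2], 0.44)]
wrist cutter [([355.4, 86.6, 0.7], 0.81)]
wrist spray_bottle [([518.7, -547.3, -0.4], 0.81)]
scene scraper [([741.4, 355.9, 0.1], 0.77), ([411.8, -348.2, 4.8], 0.74), ([399.3, 336.6, -0.5], 0.73)]
scene pan [([414.6, -354.4, 0.4], 0.94), ([523.4, -546.8, 0.6], 0.21)]
scene switch_axis [([543.9, 160.3, 199.0], 0.59), ([579.8, 152.8, 202.4], 0.16)]
scene switch_nose [([578.4, 155.9, 205.3], 0.95)]
scene guard_handle [([638.4, 3.4, 340.1], 0.81), ([353.4, 84.5, -0.2], 0.26)]
scene bowl [([712.6, -331.7, -0.7], 0.79)]
scene cutter [([355.6, 85.5, 3.1], 0.83)]
scene spray_bottle [([520.0, -547.7, -3.1], 0.79)]
side scraper [([325.3, -111.8, -0.1], 0.95), ([738.2, 352.3, 2.9], 0.88), ([400.3, 334.2, 1.2], 0.86)]
side pan [([411.9, -353.1, 0.2], 0.7)]
side switch_axis [([547.2, 161.1, 201.4], 0.92)]
side switch_nose [([579.5, 162.1, 196.7], 0.76)]
side guard_handle [([638.6, 6.9, 335.5], 0.96)]
side bowl [([718.0, -333.8, 0.3], 0.77)]
side cutter [([355.6, 88.8, -1.1], 0.88)]
side spray_bottle [([520.1, -545.5, -0.7], 0.93)]
```

View pics/e_wrist.png

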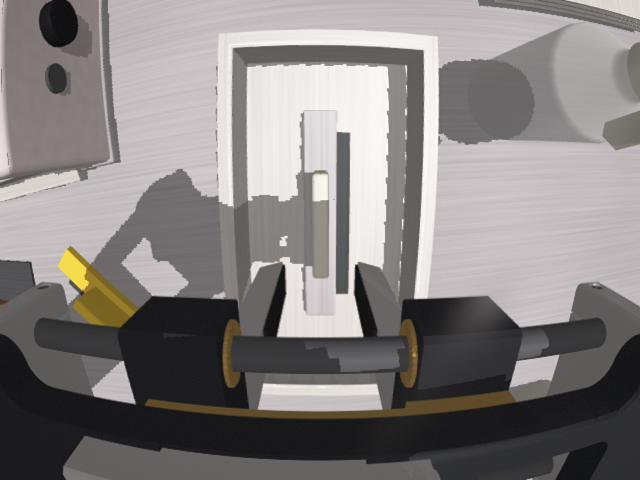

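The scraper lies flat in the middle of the pan (around pixel (320, 215)), everything else is in place and the arm is clear.

```bash
python3 -c "from station import *; print(finish_job())"
```

```text
the job is handed in; nothing more can be done
None
```

The job is handed in: switch at off, guard upright, scraper set down flat in the pan, and bottle, bowl and cutter unmoved to within the cameras' few-mm accuracy, all at about 23 s of the 61 s allowed; the hand-in gave no verdict.

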